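# Hang a job-ticket carrier on the planning rail of a print shop

### The arm

A 6-joint arm with a two-finger parallel gripper is mounted at the origin on the work surface. World frame = base frame: x ahead of the robot, y to its left, z up, the work surface at z = 0. Lengths are in mm, angles in degrees, forces in N, time in s.
With the tool pointing down it reaches from about 300 to 850 mm from the base axis. Payload 4.2 kg.
Tool frame: the origin (TCP) lies on the centre line of the jaws, within the pads' length; the fingertips stand 14 mm ahead of it and the grasp point (between the pads) lies 5 mm behind it; z points along the fingers, y is the direction in which the jaws open and shut (so a half turn about z gives the same grasp; the last joint's range is limited). The gripper opens to 91 mm and grips with 3 to 60 N. Pads are 32 mm wide; open, the fingers measure 118 mm over their backs; the gripper's body (76 mm by 178 mm) begins 60 mm behind the grasp point.
Start: joints at [-69.328, 18.312, 89.639, -0, 72.044, -1.146], TCP at [213.71, -533.825, 227.976] pointing down, gripper open.
Joint ranges: [-177.97, 177.97], [-48.28, 115.42], [12.27, 149.76], [-77.06, 257.06], [2.81, 150.46], [-146.56, 146.56]. Speed limits (degrees/s): [147.25, 147.25, 180, 180, 180, 180].

### API

Orientations are given as [roll, pitch, yaw] about the fixed x, y, z axes, in that order (R = Rz(yaw) Ry(pitch) Rx(roll)).
In Python, from workcell import env gives the robot as it stands.
- The arm moves only by the tool play_rows, never from a script. Its argument "increments" is a list of rows, each a list of 5 numbers: the shift along the world's x, y, z in mm, then the turn about the world's z in degrees, then the closure, from 0 (fully open) to 1 (shut). In form: [[x, y, z, yaw, fingers], ...]. A call has 1 to 20 rows; each row shifts and turns the commanded pose from where the row before left it; what a row does not reach is not made up. A row lasts 1/8 s, in which the tool goes at most 62.5 mm and 10.7 degrees, less where a joint would pass 70% of its speed; a pose out of reach is approached as far as the arm can. A call is refused whole if a number of a shift passes 62.5 or a number of a turn 10.7, either way. A call with a gripper value outside its range is refused whole. The fingers move at their own pace and stop on an object; "newtons" is the grip in N (left out, the last holds). Time passes only in rows, so rows that do not move let the fingers close. It gives the time, the measured TCP pose, the force and the opening at its end, in the units of the state.
- env.state(): the state, without advancing time (a new reading comes with each control period).
- env.grab_frame(name): name is "scene" or "top" or "wrist"; returns the picture (420x560x3 uint8, red, green, blue); there is no depth.
- env.calibration(name): a dict with "fx", "fy", "cx", "cy" (pixels), "R" (3x3) and "t" (3): a world point X has camera coordinates R X + t; the wrist camera has in their place "hand_eye" (4x4, takes a point from camera to tool coordinates, whose origin is the TCP and whose axes are the flange's). Camera axes: x right, y down, z forward; pixel columns grow to the right and rows downward; lengths in mm; the calibration is good to about 2 mm. A picture is of the moment at which its call begins: read the wrist's pose just before it. calibration takes no time and is no camera call.
- env.job_done(): hands the job in, once; it reports no verdict.
The state is a dict: "time_s": time; "qpos": joint angles; "qvel": joint speeds; "effort": joint torques, N m; "ee_pos": TCP position; "ee_rot": TCP orientation; "force": force on the tool from outside, world axes, zero at the start; "torque": the same for the moment, N m; "gripper_width": finger opening in mm.
Only numpy, scipy, OpenCV 4.12 (cv2) and the standard library are available. Lean on these libraries where they do the work, as an engineer would, in place of code of your own. Each camera call takes 0.05 s, during which the arm holds its last target.

### The job

Take the yellow job-ticket carrier out of the rack and hook it onto the green loading end of the rail, then slide it along the rail, without lifting it off again, until it hangs centred in front of the red pointer. Leave it hanging there on its own, and leave the blue carrier standing in the rack.

Things in the scene. Friction and masses are not known exactly. Their poses are not given: they have to be found in the camera images.
- carrier_yellow: Yellow carrier, upright in a rack slot. Panel 80 (y) x 100 (z) x 5 mm (x), C-hook above it, on top a grip tab 12 (x) x 30 (y), z 11 to 59. Origin: point in the hook that meets the rail axis when hung, 153 above the panel's bottom. Mouth faces +x: lip x 15-20 ends at z -10, foot top at z -48, back leg x -20 to -15. To hook: 28 mm above hung height, move +x over the rail, lower. 160 g
- carrier_blue: Blue carrier, same shape, size, origin and axes, in the rack's other slot, parallel to the yellow one and 100 mm before or behind it (along x). Leave it alone. The low black rack's slots are 7 mm wide, hold the lowest 30 mm of each panel and are open above and at both ends (+y, -y).
- rail: Fixed round steel rail, 12 mm thick, 440 long, axis 190 above the table, end posts 16 thick, 198 tall at y = -220 and 220. Origin: on the table under its middle; y along the rail (to the left seen from the robot), x away from the robot. Green loading end: y -220 to -40, the rest bare steel. Hanging panels fit only between the posts. A ledge (top at z 172) runs behind it at x 53 to 67.
- marker: Red pointer, 20 x 18 x 14 mm, its nose towards the rail, fixed on the ledge behind the bare steel part of the rail. Origin: centre of its underside, 60 mm behind the rail's axis, 172 mm above the table. Axes as the rail's: the middle of the carrier must hang level with it along y.
Mind the look-alikes: they are no part of the job. Leave any turquoise look-alike of the carrier_yellow alone.

How it is judged:
By the outcome, as a careful person would: the job done as asked, in the order asked, and still so for the second after the job is handed in, with the robot touching nothing.
It also fails if it takes over 43 s, if anything falls off the work surface, if the arm or the gripper's body presses on something with over 40 N, if the wrist force passes 120 N, or if a joint passes its speed limit or range.

## Working session

There is one attempt and no reset: what is moved stays moved. The work goes in short steps, Python scripts to look and compute and a tool call to move; the robot and the scene stay as the last step left them, time stands still between calls to the robot, and variables do not carry over. Pictures are saved under pics/ and viewed, and the job is handed in when it is done.

Besides the shell and the picture viewer there is one more tool, called in YAML: its name, and indented under it one key for each argument. play_rows: Moves the arm, as the interface text tells. Its arguments: {"type":"object","properties":{"increments":{"type":"array"},"newtons":{"type":"number"}},"required":["increments"]}

```bash
mkdir -p pics; ls
python3 - <<'E'
from workcell import env
import cv2
print(env.state())
for n in ("scene","top"):
    im=env.grab_frame(n); cv2.imwrite(f"pics/{n}0.png",im[...,::-1])
for n in ("scene","top","wrist"): print(n,env.calibration(n))
E
```

```text
pics
{'time_s': 0.0, 'qpos': array([-6.93280127e+01,  1.83516905e+01,  8.97059754e+01, -1.66834858e-03,
        7.20422139e+01, -1.14776599e+00]), 'qvel': array([-0.07097818,  0.02151003, -0.00660535, -0.03569148, -0.02193132,
        0.0677608 ]), 'effort': array([ 2.00866552e-04, -4.12466455e+01, -2.31970453e+01,  7.28727831e-02,
        4.57309652e-02, -1.70230164e-04]), 'ee_pos': array([ 213.53018364, -533.37681733,  227.12266728]), 'ee_rot': array([-1.79900108e+02, -4.14832074e-04,  2.18202687e+01]), 'force': array([-0.84270428,  0.10844195, -0.65393133]), 'torque': array([0.04061602, 0.0005612 , 0.03540124]), 'gripper_width': 91.1437569437803}
scene {'fx': 388.36263249146117, 'fy': 388.36263249146117, 'cx': 283.3776189577513, 'cy': 212.66802838266995, 'R': array([[-0.20439547,  0.9788294 , -0.01074651],
       [ 0.7910174 ,  0.15869032, -0.59085435],
       [-0.57664024, -0.12926863, -0.80670667]]), 't': array([ 260.01706511, -289.11624125, 1442.5194349 ])}
top {'fx': 525.5709240970608, 'fy': 525.5709240970608, 'cx': 287.1815029858742, 'cy': 198.09280244678462, 'R': array([[ 0.0254634 , -0.99965184, -0.00691521],
       [-0.99093739, -0.02432758, -0.13210319],
       [ 0.13188897,  0.01021634, -0.99121185]]), 't': array([-165.03696424,  482.95986176, 1389.89479221])}
wrist {'fx': 306.16847873916925, 'fy': 306.16847873916925, 'cx': 283.6767430204802, 'cy': 209.52171028650216, 'hand_eye': array([[ 5.01880654e-04, -9.55234221e-01, -2.95850184e-01,
         8.45664455e+01],
       [ 9.99999864e-01,  5.22156499e-04,  1.04743192e-05,
         6.56263186e-01],
       [ 1.44474668e-04, -2.95850148e-01,  9.55234353e-01,
        -1.58015458e+02],
       [ 0.00000000e+00,  0.00000000e+00,  0.00000000e+00,
         1.00000000e+00]])}
```

View pics/scene0.png

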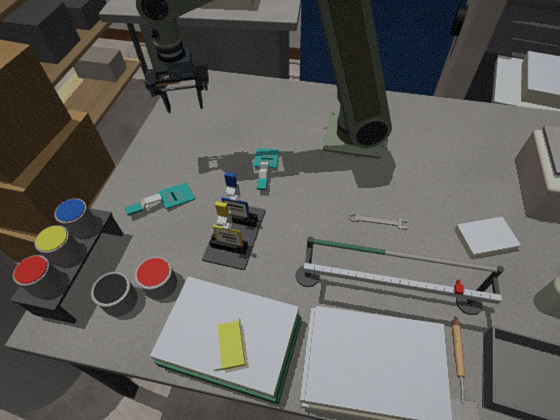

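View pics/top0.png

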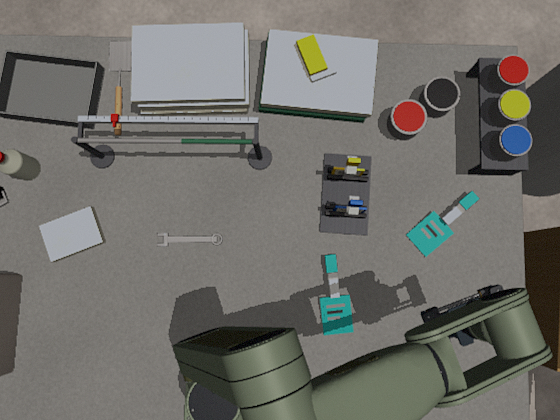

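The scene shows the rack near pixel (235,235), with the yellow carrier in front of the blue one. The rail runs from (310,245) to (500,270) with the green end on the left and the red pointer at (459,287). Two turquoise look-alikes lie flat on the table. I'll crop closer.

Run:
```python
import cv2
t=cv2.imread("pics/top0.png"); s=cv2.imread("pics/scene0.png")
cv2.imwrite("pics/top_rack.png",cv2.resize(t[140:245,300:390],None,fx=6,fy=5.7,interpolation=cv2.INTER_CUBIC)[:600])
cv2.imwrite("pics/top_rail.png",cv2.resize(t[95:180,70:275],None,fx=3.9,fy=3.9,interpolation=cv2.INTER_CUBIC))
cv2.imwrite("pics/sc_rack.png",cv2.resize(s[160:280,180:300],None,fx=5,fy=5,interpolation=cv2.INTER_CUBIC))
cv2.imwrite("pics/sc_rail.png",cv2.resize(s[220:320,290:510],None,fx=3.6,fy=3.6,interpolation=cv2.INTER_CUBIC))
```

```text
(no output)
```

View pics/top_rack.png

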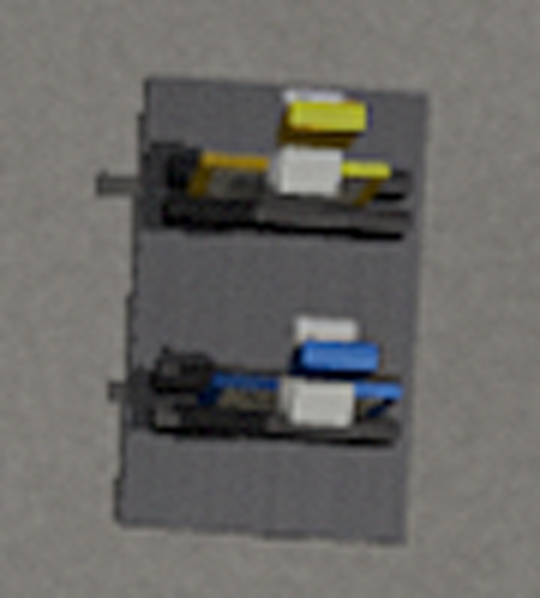

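View pics/top_rail.png

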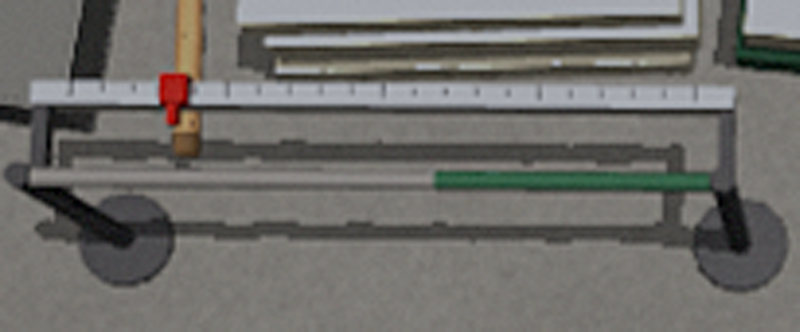

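View pics/sc_rack.png

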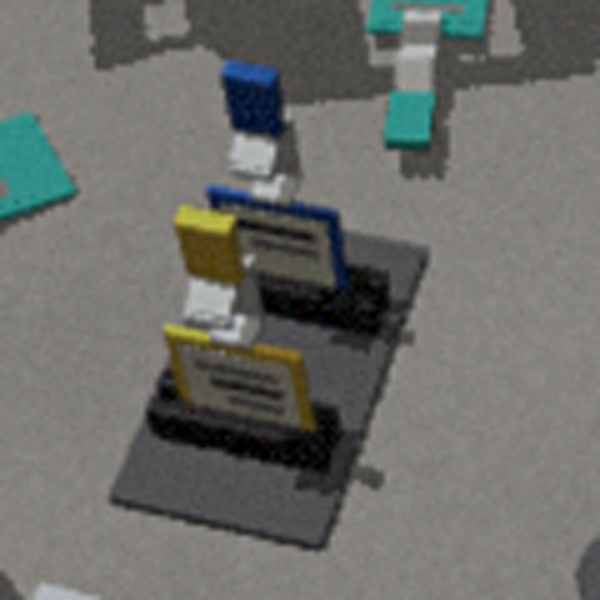

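View pics/sc_rail.png

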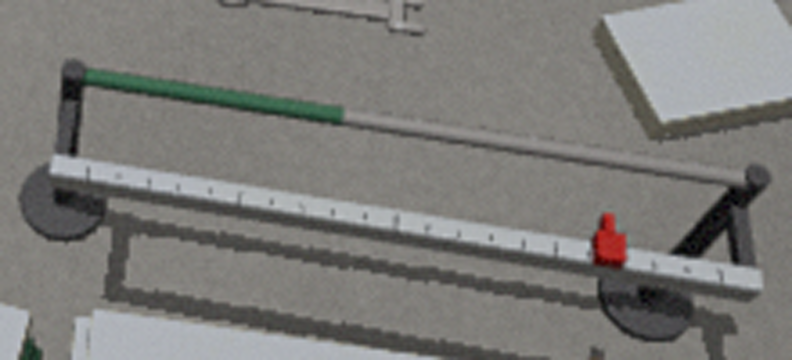

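```bash
cat > h.py <<'E'
import numpy as np
from scipy.optimize import least_squares
from scipy.spatial.transform import Rotation as Rn
from workcell import env
def proj(cal,X):
    c=np.atleast_2d(X)@np.array(cal["R"]).T+np.array(cal["t"])
    return np.c_[cal["fx"]*c[:,0]/c[:,2]+cal["cx"],cal["fy"]*c[:,1]/c[:,2]+cal["cy"]]
def wristcal(st):
    c=dict(env.calibration("wrist")); T=np.eye(4)
    T[:3,:3]=Rn.from_euler("xyz",st["ee_rot"],degrees=True).as_matrix();T[:3,3]=st["ee_pos"]
    M=np.linalg.inv(T@c["hand_eye"]); c["R"]=M[:3,:3];c["t"]=M[:3,3]; return c
def place(p,L):  # p=x,y,z,yaw
    a=np.radians(p[3]);R=np.array([[np.cos(a),-np.sin(a),0],[np.sin(a),np.cos(a),0],[0,0,1]])
    return np.atleast_2d(L)@R.T+np.array(p[:3])
def fit(obs,p0,free=(0,1,3)):
    # obs: list of (cal, local pts, pixels)
    free=list(free)
    def f(v):
        p=np.array(p0,float);p[free]=v
        return np.concatenate([(proj(c,place(p,L))-np.array(px)).ravel() for c,L,px in obs])
    r=least_squares(f,np.array(p0,float)[free],loss="soft_l1")
    p=np.array(p0,float);p[free]=r.x
    return p,r.fun.reshape(-1,2)
E
python3 - <<'E'
from h import *
np.set_printoptions(precision=1,suppress=True)
S=env.calibration("scene");T=env.calibration("top")
un=lambda pts,f,ox,oy,fy=None:[((x+.5)/f-.5+ox,(y+.5)/(fy or f)-.5+oy) for x,y in pts]
for n,c in(("S",S),("T",T)): print(n,-np.array(c["R"]).T@c["t"])
# rail
LR=[[0,220,198],[0,-220,198],[0,-40,190]]
top=un([(18,174),(722,180),(436,180)],3.9,70,95)
sc=un([(757,175),(73,68),(342,114)],3.6,290,220)
for o in ([(T,LR,top),(S,LR,sc)],[(T,LR,top)],[(S,LR,sc)]):
    p,r=fit(o,[640,60,0,0]);print("rail",p,r.ravel())
rail=fit([(T,LR,top),(S,LR,sc)],[640,60,0,0])[0]
# marker: top face centre approx z=190-? body: back box top z 186
mt=un([(173,89)],3.9,70,95); ms=un([(609,240)],3.6,290,220)
p,r=fit([(T,[[0,0,186-172]],mt),(S,[[0,0,14]],ms)],[700,200,172,rail[3]],(0,1));print("marker",p,r.ravel(), place([0,0,0,-rail[3]],p[:3]-rail[:3]))
# tabs top face corners z=59 : order (-x,+y),(-x,-y),(+x,-y),(+x,+y)
LT=[[-6,15,59],[-6,-15,59],[6,-15,59],[6,15,59]]
for nm,t,s in (("yel",[(290,124),(361,132),(365,105),(295,99)],[(237,222),(176,212),(182,206),(238,214)]),
               ("blu",[(300,365),(375,373),(378,348),(305,341)],[(279,75),(222,65),(228,61),(280,70)])):
    t=un(t,6,300,140,5.7) ; s=un(s,5,180,160)
    for fr in ((0,1,3),(0,1,2,3)):
        p,r=fit([(T,LT,t),(S,LT,s)],[550,-150,156,0],fr);print(nm,p,r.ravel())
E
```

```text
S [1113.7  -22.2  995.7]
T [ 299.5 -167.4 1440.3]
rail [601.1 148.    0.    0.8] [-0.8 -0.8 -0.2 -0.5 -0.4 -0.5 -0.3 -0.9 -0.2 -1.  -0.6 -0.3]
rail [599.6 146.7   0.    0.9] [-0.3 -0.1  0.3 -0.1  0.1  0.1]
rail [603.  148.9   0.    0.8] [ 0.2 -0.2 -0.  -0.3 -0.2  0.4]
marker [657.6 278.1 172.    0.8] [-0.3 -0.5 -0.2 -0.5] [[ 58.3 129.3 172. ]]
yel [ 557.8 -310.5  156.    -2.9] [-0.6  0.6  0.2  0.1 -0.2 -0.1 -1.1  0.  -0.3 -1.5  0.9 -1.8 -2.   3.
 -2.1  3.7]
yel [ 557.2 -310.1  159.4   -3. ] [-0.6  0.5  0.2  0.1 -0.1 -0.2 -1.1 -0.  -0.2 -2.5  0.9 -2.8 -2.   2.
 -2.   2.7]
blu [ 456.5 -316.4  156.    -3.2] [-0.2  0.7  0.1  0.3 -0.1 -0.4 -0.7 -0.2  0.1 -1.5  1.  -1.6 -1.7  2.4
 -1.6  2.7]
blu [ 456.4 -316.2  158.    -3.2] [-0.2  0.7  0.1  0.3 -0.1 -0.4 -0.7 -0.2  0.1 -2.1  1.  -2.1 -1.7  1.9
 -1.6  2.2]
```

play_rows:
  increments:
    - [10,0,50,5,0]
    - [43,28,50,9,0]
    - [43,28,0,9,0]
    - [43,28,0,9,0]
    - [43,28,0,9,0]
    - [43,28,0,9,0]
    - [43,28,0,9,0]
    - [43,28,0,6.2,0]
    - [33,27,0,0,0]
    - [0,0,0,0,0]
    - [0,0,0,0,0]

```text
time_s: 1.48
ee_pos: [551.8, -314.5, 321.1]
ee_rot: [-179.9, 0.0, 87.0]
force: [-0.9, -0.6, 0.3]
gripper_width: 91.0
```

Run:
```python
from h import *
import cv2,pickle
np.set_printoptions(precision=1,suppress=True)
st=env.state(); im=env.grab_frame("wrist"); cv2.imwrite("pics/w1.png",im[...,::-1]); pickle.dump(st,open("st_w1.pkl","wb"))
print(st["ee_pos"],st["ee_rot"],st["qpos"])
```

```text
[ 551.8 -314.5  321.1] [-179.9    0.    87. ] [-30.7  21.9  71.1  -0.   87.1 -27.7]
```

View pics/w1.png

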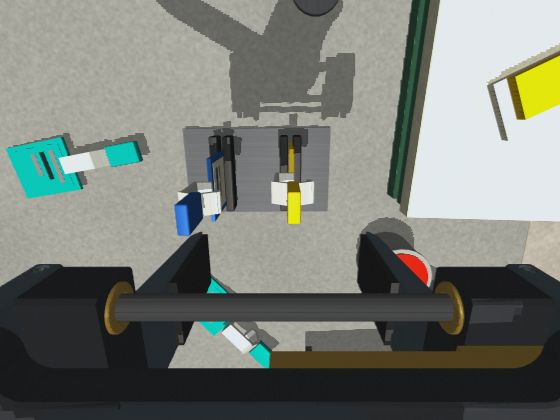

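Run:
```python
import cv2
t=cv2.imread("pics/w1.png")
cv2.imwrite("pics/w1c.png",cv2.resize(t[120:245,165:340],None,fx=4.5,fy=4.5,interpolation=cv2.INTER_CUBIC))
```

```text
(no output)
```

View pics/w1c.png

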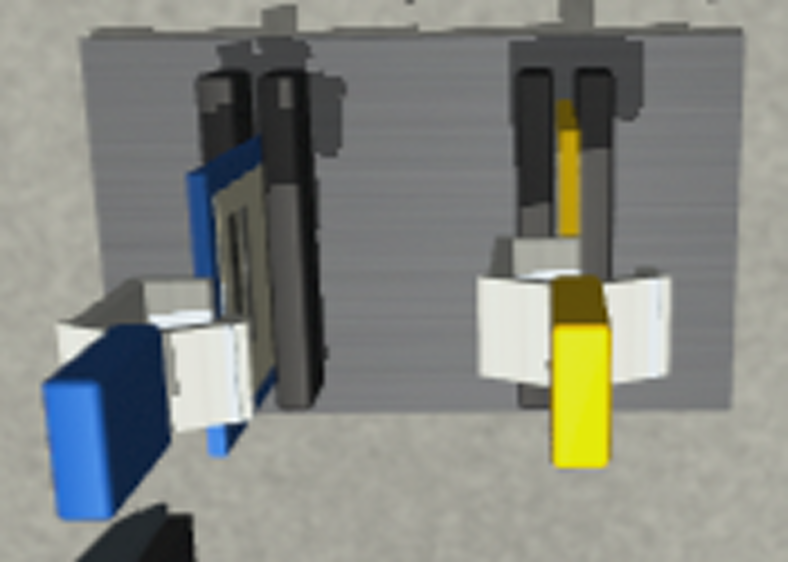

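Run:
```python
from h import *
import pickle
np.set_printoptions(precision=1,suppress=True)
S=env.calibration("scene");T=env.calibration("top");W=wristcal(pickle.load(open("st_w1.pkl","rb")))
un=lambda pts,f,ox,oy,fy=None:[((x+.5)/f-.5+ox,(y+.5)/(fy or f)-.5+oy) for x,y in pts]
LT=[[-6,15,59],[-6,-15,59],[6,-15,59],[6,15,59]]
t=un([(290,124),(361,132),(365,105),(295,99)],6,300,140,5.7)
s=un([(238,214),(182,206),(176,212),(237,222)],5,180,160)
w=un([(553,325),(553,466),(609,466),(607,323)],4.5,165,120)
for o in ([(T,LT,t),(S,LT,s),(W,LT,w)],[(W,LT,w)],[(T,LT,t),(S,LT,s)]):
    p,r=fit(o,[557,-310,158,-3],(0,1,2,3));print("yel",p,np.abs(r).max())
```

```text
yel [ 560.6 -310.   159.6   -1.7] 2.1235864356435172
yel [ 561.5 -312.9  150.6   -2. ] 0.6367761407231569
yel [ 557.1 -309.8  159.2   -3.6] 1.7273989512630692
```

play_rows:
  increments:
    - [8.5,4.5,0,0.5,0]
    - [0,0,-40,0,0]
    - [0,0,-40,0,0]
    - [0,0,-30,0,0]
    - [0,0,-21,0,0.3]
    - [0,0,0,0,0.6]
    - [0,0,0,0,0.6]
  newtons: 8

```text
time_s: 2.4
ee_pos: [561.2, -310.5, 191.8]
ee_rot: [179.9, 0.1, 87.5]
force: [1.0, 0.8, 1.2]
gripper_width: 64.3
```

Run:
```python
from h import *
import cv2,pickle
st=env.state(); im=env.grab_frame("wrist"); cv2.imwrite("pics/w2.png",im[...,::-1])
print(st["ee_pos"],st["ee_rot"],st["gripper_width"],st["force"])
```

```text
[ 561.20970532 -310.48230998  191.78902377] [1.79891085e+02 5.03140766e-02 8.74927054e+01] 64.30205326577556 [1.02234518 0.83095565 1.21928063]
```

View pics/w2.png

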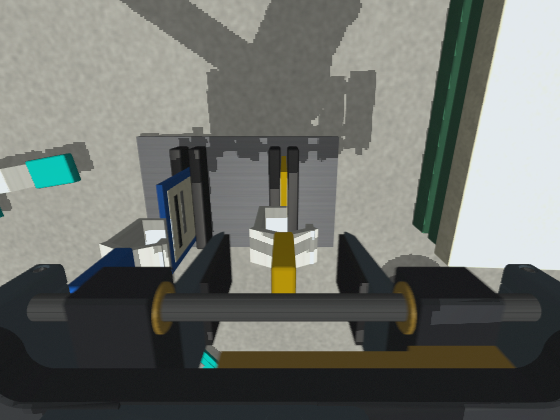

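The picture shows the yellow tab at about (285,255), centred between the fingertips (230 and 338). Closing.

play_rows:
  increments:
    - [0,0,0,0,0.85]
    - [0,0,0,0,1]
    - [0,0,0,0,1]
    - [0,0,0,0,1]
    - [0,0,0,0,1]
    - [0,0,0,0,1]
    - [0,0,0,0,1]
    - [0,0,0,0,1]
  newtons: 8

```text
time_s: 3.45
ee_pos: [560.8, -309.9, 190.6]
ee_rot: [180.0, -0.0, 87.5]
force: [-0.5, -0.1, 0.2]
gripper_width: 12.1
```

play_rows:
  increments:
    - [0,0,0,0,1]
    - [0,0,3,0,1]
    - [0,0,12,0,1]
    - [0,0,15,0,1]
    - [0,0,15,0,1]
    - [0,0,15,0,1]
    - [0,0,10,0,1]
    - [0,0,0,0,1]
  newtons: 30

```text
time_s: 4.45
ee_pos: [561.1, -310.1, 261.7]
ee_rot: [179.9, 0.1, 87.5]
force: [0.1, -0.3, -2.4]
gripper_width: 11.6
```

Run:
```python
from h import *
import cv2
st=env.state(); print(st["ee_pos"],st["gripper_width"],st["force"])
im=env.grab_frame("scene"); cv2.imwrite("pics/s3.png",cv2.resize(im[140:290,160:320,::-1],None,fx=4,fy=4,interpolation=cv2.INTER_CUBIC))
```

```text
[ 561.05331514 -310.0993027   261.70887267] 11.594147273851508 [ 0.14507091 -0.27862138 -2.41589687]
```

View pics/s3.png

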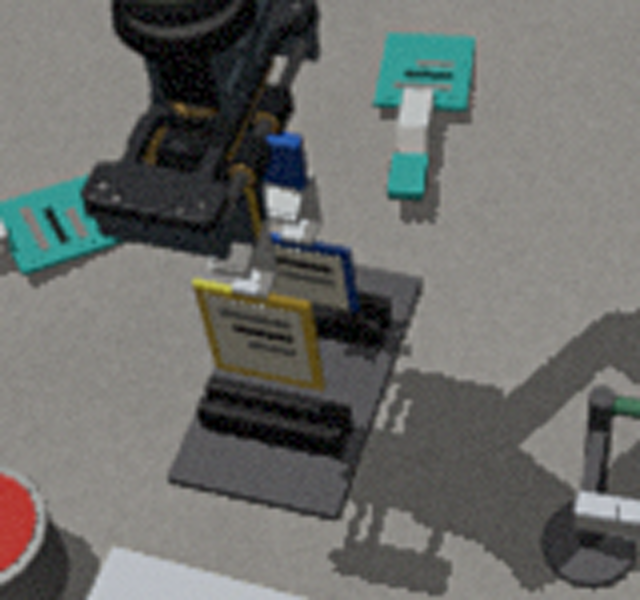

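Run:
```python
from h import *
np.set_printoptions(precision=1,suppress=True)
S=env.calibration("scene")
un=lambda pts,f,ox,oy:[((x+.5)/f-.5+ox,(y+.5)/f-.5+oy) for x,y in pts]
L=[[2.5,-40,-53],[2.5,40,-53],[2.5,40,-153],[2.5,-40,-153]]
px=un([(195,284),(326,303),(322,389),(217,367)],4,160,140)
for fr in ((2,),(2,3),(0,1,2,3)):
    p,r=fit([(S,L,px)],[561,-310,228,-2.5],fr);print(p,r.ravel())
```

```text
[ 561.  -310.   232.2   -2.5] [-1.  -0.3 -4.8  0.9  0.1  0.2 -0.5 -0. ]
[ 561.  -310.   232.4   -0.9] [-1.1 -0.  -4.6  0.5  0.3 -0.2 -0.6  0.2]
[ 565.7 -304.1  241.4   -0.5] [-0.1 -0.2 -3.2  0.2  1.6 -0.3  0.3  0.3]
```

play_rows:
  increments:
    - [-4,10,0,0,1]
    - [-9,30,0,0.8,1]
    - [-2,45,0,1,1]
    - [0,45,0,1,1]
    - [0,45,0,0.5,1]
    - [0,45,0,0,1]
    - [0,45,-4,0,1]
    - [0,38,-5,0,1]
    - [0,20,-2,0,1]
    - [0,5,0,0,1]
    - [0,0,0,0,1]
    - [0,0,0,0,1]

```text
time_s: 6.0
ee_pos: [545.9, 17.0, 249.7]
ee_rot: [180.0, 0.0, 90.7]
force: [-0.6, 0.2, -1.2]
gripper_width: 11.6
```

Run:
```python
from h import *
import cv2,pickle
st=env.state(); print(st["ee_pos"],st["ee_rot"],st["gripper_width"],st["force"]); pickle.dump(st,open("st_w4.pkl","wb"))
im=env.grab_frame("wrist"); cv2.imwrite("pics/w4.png",im[...,::-1])
im=env.grab_frame("scene"); cv2.imwrite("pics/s4f.png",im[...,::-1]); cv2.imwrite("pics/s4.png",cv2.resize(im[170:320,280:480,::-1],None,fx=4,fy=4,interpolation=cv2.INTER_CUBIC))
```

```text
[545.8594228   16.99444642 249.69720161] [1.79983185e+02 2.84435243e-02 9.07438432e+01] 11.613831891100762 [-0.57003268  0.17836301 -1.20388212]
```

View pics/w4.png

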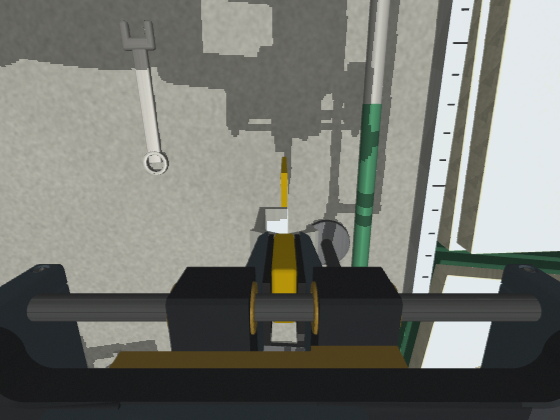

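View pics/s4.png

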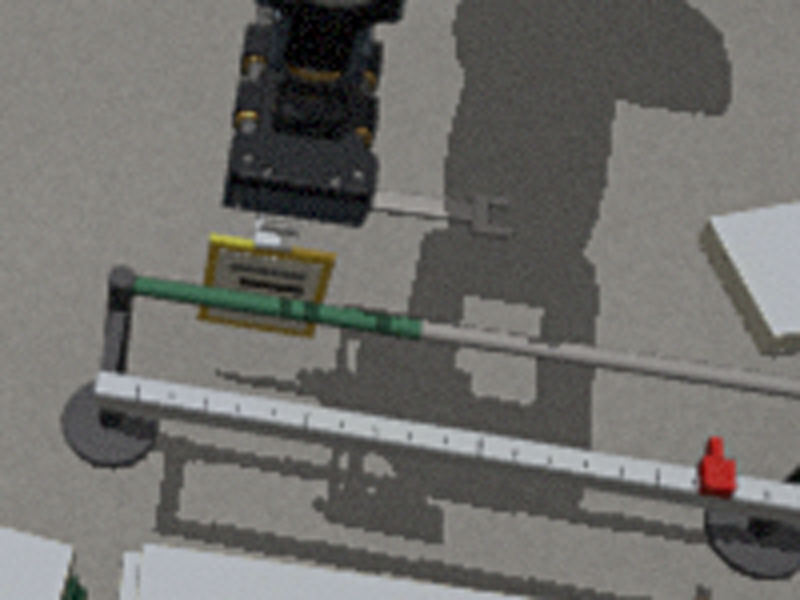

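Run:
```python
from h import *
import cv2,pickle
np.set_printoptions(precision=2,suppress=True)
im=cv2.imread("pics/w4.png")
W=wristcal(pickle.load(open("st_w4.pkl","rb")))
hsv=cv2.cvtColor(im,cv2.COLOR_BGR2HSV)
m=cv2.inRange(hsv,(50,70,20),(90,255,255)); m[:,400:]=0; m[:,:330]=0
C=[]
for r in range(106,262,12):
    c=np.where(m[r])[0]; print(r,c.min(),c.max(),len(c)); C.append((c.min()/2+c.max()/2,r))
rows=np.where(m.any(1))[0]; print(rows.min())
# back-project to z=190 plane
Ri=np.array(W["R"]).T; o=-Ri@W["t"]
def bp(u,v,z):
    d=Ri@np.array([(u-W["cx"])/W["fx"],(v-W["cy"])/W["fy"],1]); return o+d*(z-o[2])/d[2]
P=np.array([bp(u,v,190) for u,v in C]); print(P[:,:2])
f=np.polyfit(P[:,1],P[:,0],1); print("yaw",-np.degrees(np.arctan(f[0])),"x at y=18",np.polyval(f,18))
print("boundary y (top z196)",bp(372,rows.min(),196))
# foot/lip check of carrier: hook top pixel
```

```text
106 363 381 19
118 362 380 19
130 362 378 17
142 361 377 17
154 360 376 17
166 359 375 17
178 358 374 17
190 358 373 16
202 357 372 16
214 356 371 16
226 355 370 16
238 354 369 16
250 353 368 16
104
[[604.79 107.1 ]
 [604.88  99.36]
 [604.96  91.44]
 [605.05  83.34]
 [605.14  75.05]
 [605.23  66.57]
 [605.33  57.9 ]
 [605.79  49.02]
 [605.89  39.92]
 [606.    30.6 ]
 [606.11  21.05]
 [606.22  11.26]
 [606.33   1.22]]
yaw 0.9100997584815499 x at y=18 606.1269038860739
boundary y (top z196) [603.03 108.16 196.  ]
```

Run:
```python
from h import *
np.set_printoptions(precision=1,suppress=True)
S=env.calibration("scene")
un=lambda pts,f,ox,oy:[((x+.5)/f-.5+ox,(y+.5)/f-.5+oy) for x,y in pts]
L=[[2.5,-40,-53],[2.5,40,-53],[2.5,40,-153],[2.5,-40,-153]]
px=un([(211,239),(334,257),(313,335),(200,321)],4,280,170)
for fr in ((2,),(2,3),(0,1,2,3)):
    p,r=fit([(S,L,px)],[545.9,17,219,0.8],fr);print(p,r.ravel())
```

```text
[545.9  17.  221.3   0.8] [-0.7 -0.3  0.   0.1 -0.4  0.5 -1.2 -0.6]
[545.9  17.  221.2   2.4] [-0.7  0.1  0.1 -0.3 -0.3  0.2 -1.2 -0.3]
[533.4  19.3 202.1   2.2] [ 0.1  0.4  0.2 -0.  -0.1  0.  -0.4 -0.4]
```

play_rows:
  increments:
    - [10,0,-1,0,1]
    - [20,0,0,0,1]
    - [18,0,0,0,1]
    - [8,0,0,0,1]
    - [2.5,0,0,0,1]
    - [0,0,0,0,1]
    - [0,0,0,0,1]

```text
time_s: 6.98
ee_pos: [603.8, 18.1, 248.7]
ee_rot: [-180.0, -0.0, 90.8]
force: [0.4, 0.0, -1.5]
gripper_width: 11.8
```

Run:
```python
from h import *
import cv2,pickle
st=env.state(); print(st["ee_pos"],st["ee_rot"],st["gripper_width"],st["force"])
im=env.grab_frame("wrist"); cv2.imwrite("pics/w5.png",cv2.resize(im[90:290,180:400,::-1],None,fx=2.9,fy=2.9,interpolation=cv2.INTER_CUBIC))
im=env.grab_frame("scene"); cv2.imwrite("pics/s5.png",cv2.resize(im[190:290,290:410,::-1],None,fx=6,fy=6,interpolation=cv2.INTER_CUBIC))
```

```text
[603.76551694  18.10404392 248.72578809] [-1.79994207e+02 -1.63055039e-03  9.08186538e+01] 11.807637524380446 [ 0.44582828  0.01019616 -1.45740571]
```

View pics/w5.png

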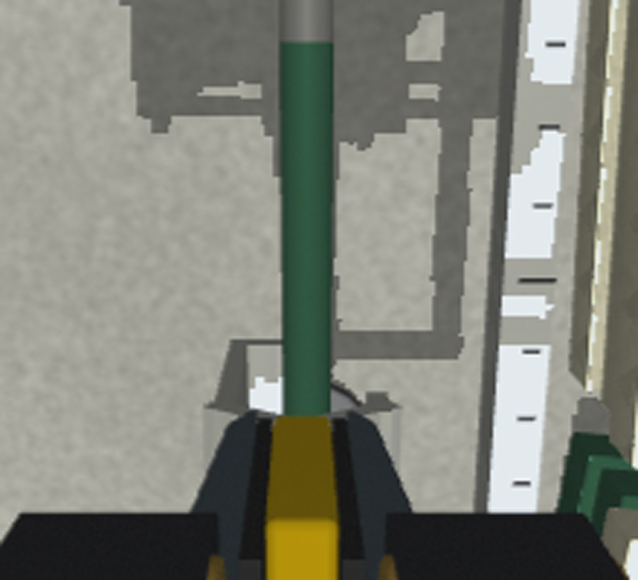

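View pics/s5.png

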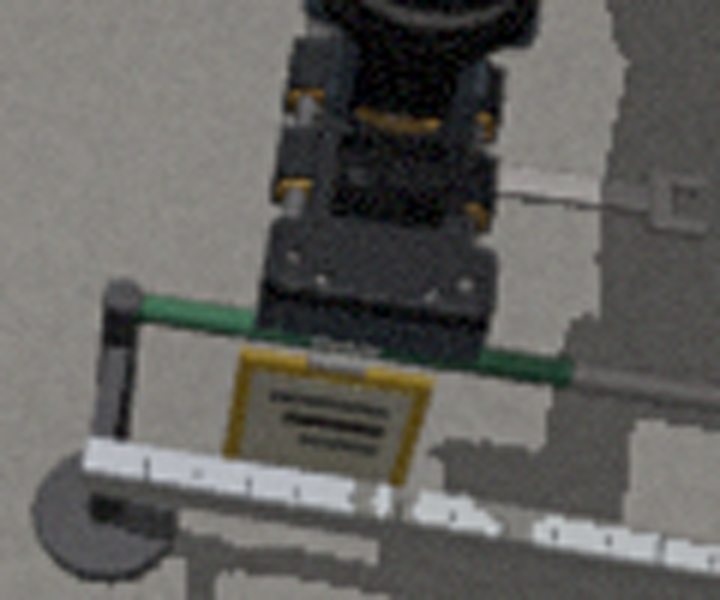

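The wrist view shows the rail (column 307) lined up with the tab (column 302), so the rail sits in the hook mouth. Lowering now.

play_rows:
  increments:
    - [1,0,-6,0,1]
    - [0,0,-8,0,1]
    - [0,0,-6,0,1]
    - [0,0,-3,0,1]
    - [0,0,0,0,1]
    - [0,0,0,0,1]
  newtons: 12

```text
time_s: 7.82
ee_pos: [605.4, 18.1, 225.8]
ee_rot: [180.0, 0.0, 90.8]
force: [0.7, -0.4, -1.6]
gripper_width: 11.5
```

play_rows:
  increments:
    - [0,0,-2,0,1]
    - [0,0,0,0,1]
    - [0,0,0,0,1]

```text
time_s: 8.2
ee_pos: [605.2, 18.1, 223.6]
ee_rot: [180.0, -0.0, 90.8]
force: [-0.5, 0.3, -1.1]
gripper_width: 11.7
```

play_rows:
  increments:
    - [0,0,-2,0,1]
    - [0,0,0,0,1]
    - [0,0,0,0,1]

```text
time_s: 8.57
ee_pos: [605.2, 18.1, 221.6]
ee_rot: [180.0, -0.0, 90.8]
force: [-0.2, -0.2, -1.7]
gripper_width: 12.0
```

play_rows:
  increments:
    - [0,0,-1.5,0,1]
    - [0,0,0,0,1]

```text
time_s: 8.82
ee_pos: [605.1, 18.1, 219.9]
ee_rot: [-180.0, 0.0, 90.8]
force: [-0.2, 0.9, -0.9]
gripper_width: 11.6
```

play_rows:
  increments:
    - [0,0,-1.5,0,1]
    - [0,0,0,0,1]

```text
time_s: 9.07
ee_pos: [605.3, 18.1, 219.5]
ee_rot: [179.9, 0.0, 90.8]
force: [-1.8, 0.8, 4.7]
gripper_width: 12.1
```

play_rows:
  increments:
    - [0,0,-1.5,0,1]
    - [0,0,0,0,1]

```text
time_s: 9.32
ee_pos: [605.3, 18.1, 219.5]
ee_rot: [179.9, 0.0, 90.8]
force: [-2.7, 0.5, 10.4]
gripper_width: 12.2
```

play_rows:
  increments:
    - [0,0,1.8,0,1]
    - [-0.1,6,0,0,1]
    - [-0.2,15,0,0,1]
    - [-0.3,20,0,0,1]
    - [-0.3,20,0,0,1]
    - [-0.3,20,0,0,1]
    - [-0.3,20,0,0,1]
    - [-0.2,15,0,0,1]
    - [-0.1,4,0,0,1]
    - [0,0,0,0,1]

```text
time_s: 10.58
ee_pos: [603.1, 138.4, 219.4]
ee_rot: [-180.0, 0.0, 90.9]
force: [-2.4, -2.0, 6.1]
gripper_width: 11.9
```

Run:
```python
from h import *
import cv2,pickle
st=env.state(); print(st["ee_pos"],st["ee_rot"],st["gripper_width"],st["force"]); pickle.dump(st,open("st_w6.pkl","wb"))
im=env.grab_frame("wrist"); cv2.imwrite("pics/w6.png",im[...,::-1])
im=env.grab_frame("scene"); cv2.imwrite("pics/s6.png",cv2.resize(im[200:320,360:510,::-1],None,fx=5,fy=5,interpolation=cv2.INTER_CUBIC))
```

```text
[603.14361834 138.35942498 219.3891529 ] [-1.79996000e+02  4.45015707e-02  9.08579073e+01] 11.939102550563016 [-2.36034635 -2.02724045  6.14633128]
```

View pics/w6.png

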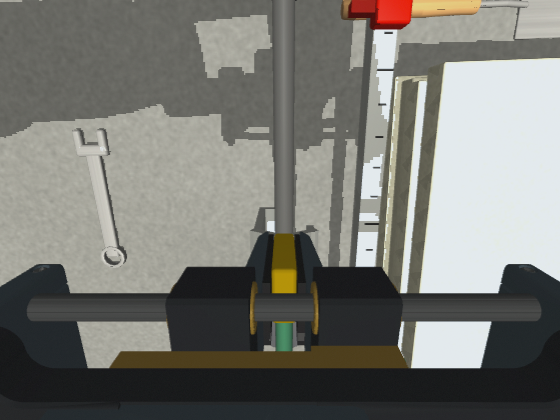

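View pics/s6.png

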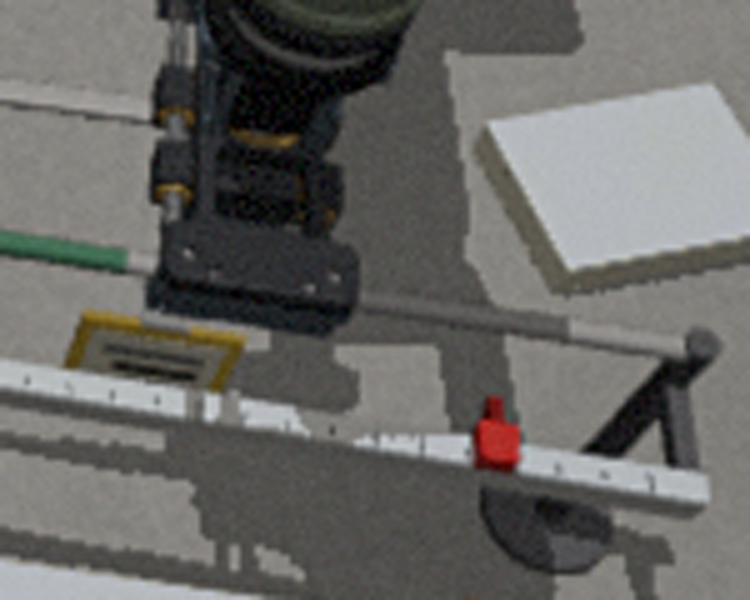

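play_rows:
  increments:
    - [-0.5,6,0.5,0,1]
    - [-0.2,14,0,0,1]
    - [-0.3,20,0,0,1]
    - [-0.3,20,0,0,1]
    - [-0.2,14,0,0,1]
    - [-0.1,6,0,0,1]
    - [0,0,0,0,1]

```text
time_s: 11.55
ee_pos: [601.8, 219.7, 219.4]
ee_rot: [180.0, -0.2, 90.8]
force: [-1.1, 1.0, 3.0]
gripper_width: 11.6
```

Run:
```python
from h import *
import cv2,pickle
st=env.state(); print(st["ee_pos"],st["ee_rot"],st["gripper_width"],st["force"]); pickle.dump(st,open("st_w7.pkl","wb"))
im=env.grab_frame("wrist"); cv2.imwrite("pics/w7.png",im[...,::-1]); cv2.imwrite("pics/w7c.png",cv2.resize(im[90:290,250:450,::-1],None,fx=3,fy=3,interpolation=cv2.INTER_CUBIC))
```

```text
[601.76252513 219.74897683 219.42471726] [ 1.79984993e+02 -1.57562228e-01  9.08391271e+01] 11.645690093141644 [-1.14921481  1.03116198  3.00610548]
```

View pics/w7c.png

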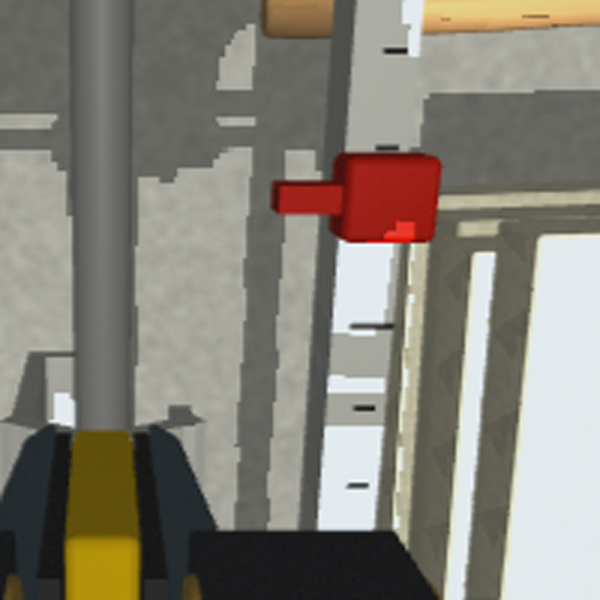

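Run:
```python
from h import *
import pickle
np.set_printoptions(precision=2,suppress=True)
st=pickle.load(open("st_w7.pkl","rb"));W=wristcal(st)
Ri=np.array(W["R"]).T; o=-Ri@W["t"]; print("cam",o)
def bp(u,v,z):
    u=(u+.5)/3-.5+250;v=(v+.5)/3-.5+90
    d=Ri@np.array([(u-W["cx"])/W["fx"],(v-W["cy"])/W["fy"],1]); return o+d*(z-o[2])/d[2]
for z in (186,): 
    for p in [(346,155),(440,156),(437,241),(333,242),(390,198)]: print(p,bp(*p,z))
print("nose",bp(308,198,179))
# tab top check: corners of tab top-face +y edge in this view at z=190+59=249
for p in [(66,537),(140,537),(104,537)]: print("tab +y edge",bp(*p,249))
for p in [(75,431),(133,431)]: print("tab +y lower edge z~206?",bp(*p,201))
L=[[-10,9,14],[10,9,14],[10,-9,14],[-10,-9,14]]
px=[((x+.5)/3-.5+250,(y+.5)/3-.5+90) for x,y in [(346,155),(440,156),(437,241),(333,242)]]
print(fit([(W,L,px)],[660,278,172,0.85],(0,1)))
S=env.calibration("scene")
```

```text
cam [601.21 302.95 377.67]
(346, 155) [651.21 288.73 186.  ]
(440, 156) [670.43 288.82 186.  ]
(437, 241) [671.95 271.37 186.  ]
(333, 242) [650.14 270.83 186.  ]
(390, 198) [661.13 280.16 186.  ]
nose [645.72 279.06 179.  ]
tab +y edge [596.59 234.58 249.  ]
tab +y edge [608.11 234.76 249.  ]
tab +y edge [602.51 234.67 249.  ]
tab +y lower edge z~206? [596.64 233.39 201.  ]
tab +y lower edge z~206? [608.59 233.57 201.  ]
(array([660.94, 279.93, 172.  ,   0.85]), array([[-0.65, -0.09],
       [ 0.65, -0.41],
       [-1.45,  0.44],
       [ 1.47,  0.09]]))
```

play_rows:
  increments:
    - [-0.1,6,0,0,1]
    - [-0.2,14,0,0,1]
    - [-0.2,16,0,0,1]
    - [-0.2,14,0,0,1]
    - [-0.1,6,0,0,1]
    - [-0.1,3,0,0,1]
    - [0,0,0,0,1]
    - [0,0,0,0,1]

```text
time_s: 12.6
ee_pos: [600.9, 277.7, 219.4]
ee_rot: [180.0, -0.1, 90.8]
force: [-0.7, -1.1, 3.9]
gripper_width: 11.5
```

Run:
```python
from h import *
import cv2,pickle
st=env.state(); print(st["ee_pos"],st["ee_rot"],st["gripper_width"],st["force"]); pickle.dump(st,open("st_w8.pkl","wb"))
im=env.grab_frame("wrist"); cv2.imwrite("pics/w8.png",im[...,::-1]); cv2.imwrite("pics/w8c.png",cv2.resize(im[150:350,230:430,::-1],None,fx=3,fy=3,interpolation=cv2.INTER_CUBIC))
im=env.grab_frame("scene"); cv2.imwrite("pics/s8f.png",im[...,::-1]);cv2.imwrite("pics/s8.png",cv2.resize(im[220:320,400:520,::-1],None,fx=6,fy=6,interpolation=cv2.INTER_CUBIC))
```

```text
[600.86741038 277.68686024 219.43080142] [ 1.79995143e+02 -9.77736459e-02  9.08002612e+01] 11.50886195235436 [-0.69291593 -1.09736584  3.88063224]
```

View pics/w8c.png

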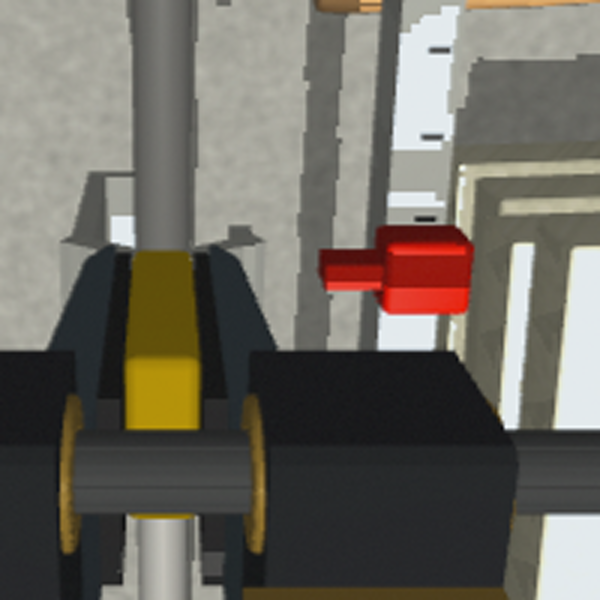

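View pics/s8.png

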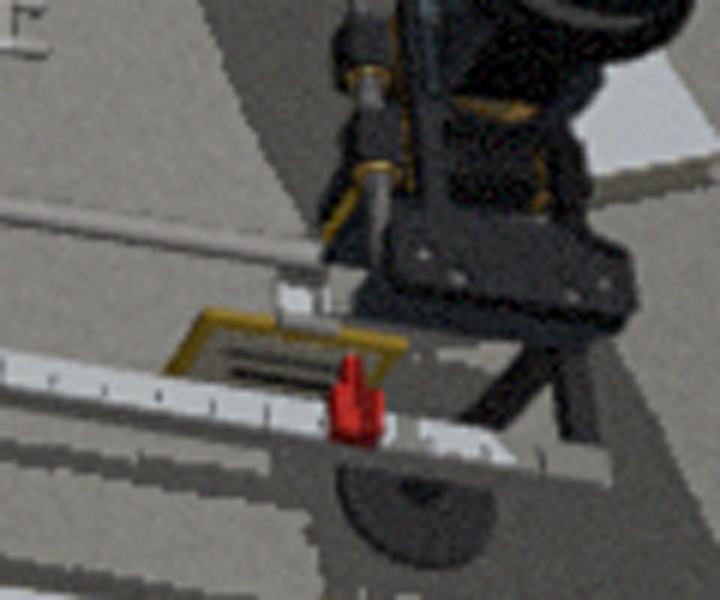

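```bash
python3 - <<'E'
from h import *
import pickle
np.set_printoptions(precision=2,suppress=True)
for n,ox,oy,lst in (("7",250,90,[(385,241,186),(390,155,172),(308,215,186),(308,215,179),(308,215,182),(308,181,172),(308,181,175)]),("8",230,150,[(425,312,186),(425,227,172),(350,290,186),(350,290,182),(350,290,179),(350,249,172),(350,249,175),(162,358,249)])):
    st=pickle.load(open(f"st_w{n}.pkl","rb"));W=wristcal(st)
    Ri=np.array(W["R"]).T; o=-Ri@W["t"]
    for u,v,z in lst:
        uu=(u+.5)/3-.5+ox;vv=(v+.5)/3-.5+oy
        d=Ri@np.array([(uu-W["cx"])/W["fx"],(vv-W["cy"])/W["fy"],1]); print(n,u,v,o+d*(z-o[2])/d[2])
E
python3 - <<'E'
import cv2
im=cv2.imread("pics/w8.png"); cv2.imwrite("pics/w8m.png",cv2.resize(im[215:265,325:395],None,fx=11,fy=11,interpolation=cv2.INTER_CUBIC))
E
```

```text
7 385 241 [661.04 271.2  186.  ]
7 390 155 [664.51 287.84 172.  ]
7 308 215 [644.44 276.4  186.  ]
7 308 215 [646.02 275.43 179.  ]
7 308 215 [645.34 275.84 182.  ]
7 308 181 [646.99 281.95 172.  ]
7 308 181 [646.32 282.25 175.  ]
8 425 312 [661.64 271.43 186.  ]
8 425 227 [663.93 286.99 172.  ]
8 350 290 [644.11 276.63 186.  ]
8 350 290 [645.03 274.87 182.  ]
8 350 290 [645.71 273.54 179.  ]
8 350 249 [646.51 281.13 172.  ]
8 350 249 [645.84 282.29 175.  ]
8 162 358 [601.32 292.47 249.  ]
```

View pics/w8m.png

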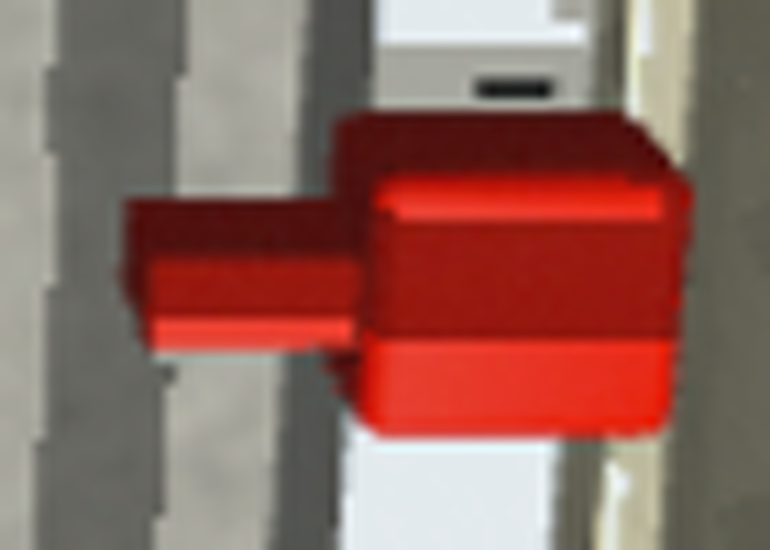

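Run:
```python
from h import *
np.set_printoptions(precision=1,suppress=True)
S=env.calibration("scene")
un=lambda pts:[((x+.5)/6-.5+400,(y+.5)/6-.5+220) for x,y in pts]
print(fit([(S,[[2.5,-40,-53],[2.5,40,-53]],un([(203,310),(408,342)]))],[601,278,190,.85],(0,1,3)))
# marker: bottom front corners (+x face) z=0
print(proj(S,place([660,279.3,172,.85],[[10,-9,0],[10,9,0],[10,9,14],[10,-9,14],[-10,9,14],[-10,-9,14]])), )
print((proj(S,place([660,279.3,172,.85],[[10,-9,0],[10,9,0],[10,9,14],[10,-9,14],[-10,9,14],[-10,-9,14]]))-[400,220])*6)
```

```text
(array([598.7, 278.5, 190. ,   1. ]), array([[ 0.2, -0. ],
       [-0.2,  0. ]]))
[[453.2 292.9]
 [461.4 294.3]
 [463.7 291.6]
 [455.4 290.2]
 [463.  283.6]
 [454.8 282.2]]
[[319.4 437.3]
 [368.7 445.5]
 [382.2 429.7]
 [332.2 421.4]
 [378.  381.5]
 [328.7 373.4]]
```

play_rows:
  increments:
    - [0,0.9,0.3,0,1]
    - [0,0,0,0,1]
    - [0,0,0,0,1]
  newtons: 6

```text
time_s: 13.08
ee_pos: [600.9, 277.8, 219.5]
ee_rot: [-180.0, 0.0, 90.8]
force: [-1.1, -1.6, 1.9]
gripper_width: 12.2
```

play_rows:
  increments:
    - [0,0,0,0,0.8]
    - [0,0,0,0,0.7]
    - [0,0,0,0,0.6]
    - [0,0,0,0,0.5]
    - [0,0,0,0,0.5]
    - [0,0,0,0,0.5]

```text
time_s: 13.82
ee_pos: [600.9, 278.0, 219.7]
ee_rot: [180.0, -0.0, 90.8]
force: [0.5, -0.6, 0.0]
gripper_width: 45.4
```

Run:
```python
from h import *
import cv2,pickle
st=env.state(); print(st["ee_pos"],st["ee_rot"],st["gripper_width"],st["force"]); pickle.dump(st,open("st_w9.pkl","wb"))
im=env.grab_frame("wrist"); cv2.imwrite("pics/w9.png",im[...,::-1]); cv2.imwrite("pics/w9c.png",cv2.resize(im[150:350,180:430,::-1],None,fx=3,fy=3,interpolation=cv2.INTER_CUBIC))
```

```text
[600.93082831 278.03305019 219.69399495] [ 1.79991707e+02 -4.16755570e-03  9.08199104e+01] 45.38449715437591 [ 0.48752612 -0.55857289  0.0459808 ]
```

View pics/w9c.png

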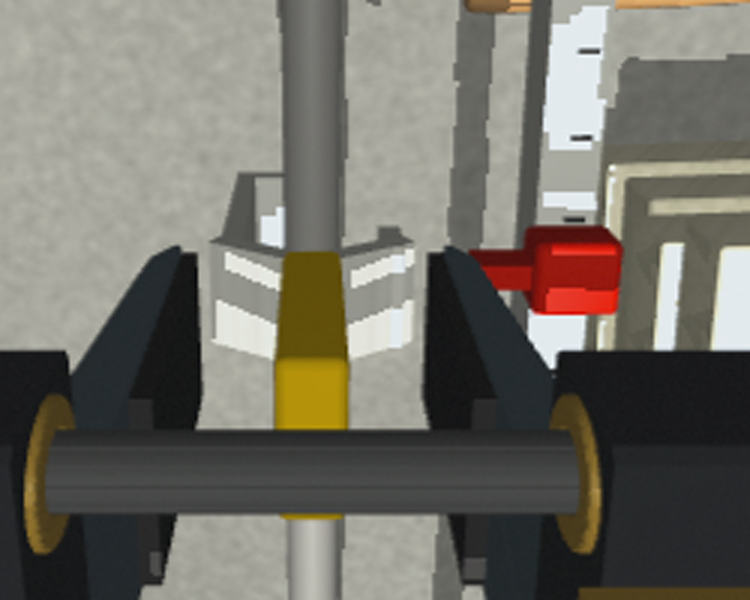

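play_rows:
  increments:
    - [0,0,8,0,0.4]
    - [0,0,20,0,0.3]
    - [0,0,30,0,0.3]
    - [0,0,30,0,0.3]
    - [-20,-30,20,0,0.3]
    - [-40,-40,0,0,0.3]
    - [-45,-40,0,0,0.3]
    - [-45,-40,0,0,0.3]
    - [-45,-40,0,0,0.3]
    - [-40,-30,0,0,0.3]
    - [-20,-20,0,0,0.3]
    - [0,0,0,0,0.3]
    - [0,0,0,0,0.3]

```text
time_s: 15.5
ee_pos: [346.7, 38.4, 328.2]
ee_rot: [179.9, -0.0, 90.8]
force: [-0.3, -0.7, 0.5]
gripper_width: 63.9
```

Run:
```python
from h import *
import cv2,pickle
st=env.state(); print(st["ee_pos"],st["ee_rot"],st["gripper_width"],st["force"])
im=env.grab_frame("top"); cv2.imwrite("pics/t10f.png",im[...,::-1]); cv2.imwrite("pics/t10.png",cv2.resize(im[95:180,70:190,::-1],None,fx=6.5,fy=6.5,interpolation=cv2.INTER_CUBIC))
im=env.grab_frame("scene"); cv2.imwrite("pics/s10f.png",im[...,::-1]);cv2.imwrite("pics/s10.png",cv2.resize(im[220:320,400:520,::-1],None,fx=6,fy=6,interpolation=cv2.INTER_CUBIC))
```

```text
[346.69960162  38.37685625 328.22171028] [ 1.79900874e+02 -3.00874234e-02  9.08132370e+01] 63.910640289034646 [-0.25320158 -0.7153599   0.47824744]
```

View pics/t10.png

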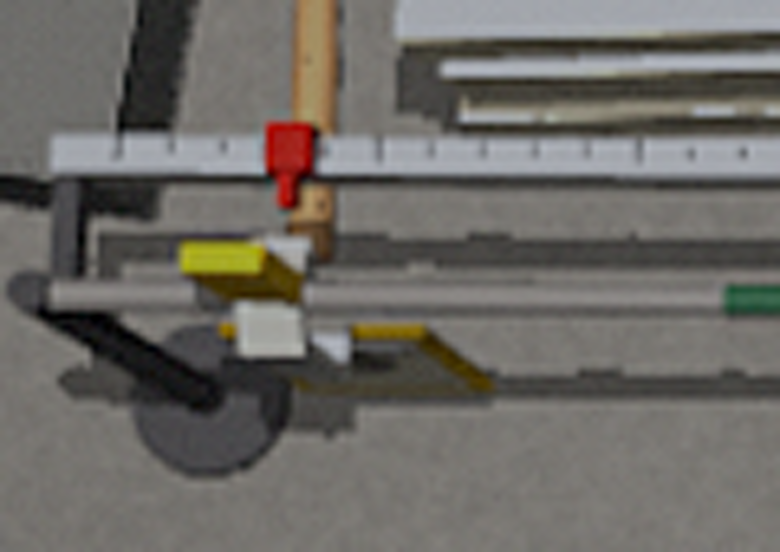

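View pics/s10.png

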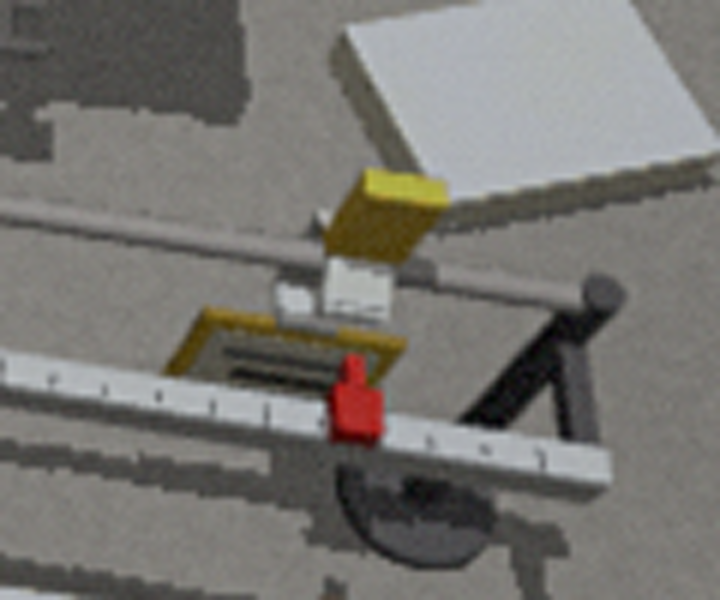

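View pics/s10f.png

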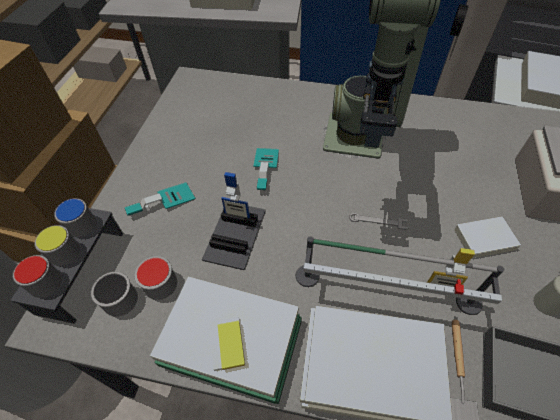

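Run:
```python
from h import *
np.set_printoptions(precision=1,suppress=True)
S=env.calibration("scene");T=env.calibration("top")
uT=lambda pts:[((x+.5)/6.5-.5+70,(y+.5)/6.5-.5+95) for x,y in pts]
uS=lambda pts:[((x+.5)/6-.5+400,(y+.5)/6-.5+220) for x,y in pts]
LT=[[-6,15,59],[-6,-15,59],[6,-15,59],[6,15,59]]
tp=uT([(181,270),(264,275),(266,247),(182,241)])
sp=uS([(447,188+0),(370,172),(362,193),(440,208)])  # -x+y,-x-y,+x-y,+x+y
LP=[[2.5,-40,-53],[2.5,40,-53]]; pp=uS([(203,310),(408,342)])
LM=[[-10,9,14],[-10,-9,14],[10,-9,14],[10,9,14]]
mt=uT([(268,178),(311,178),(314,124),(266,124)])
ms=uS([(331,436),(379,445)]); LS=[[10,-9,0],[10,9,0]]
def loc(c,m):
    a=np.radians(.85);d=(m-c)[:2];return -np.sin(a)*d[0]+np.cos(a)*d[1]
for nm,c,m in (("top",[(T,LT,tp)],[(T,LM,mt)]),("scene",[(S,LT,sp)],[(S,LS,ms)]),("sceneP",[(S,LP,pp)],[(S,LS,ms)]),("both",[(T,LT,tp),(S,LT,sp),(S,LP,pp)],[(T,LM,mt),(S,LS,ms)])):
    c,rc=fit(c,[601,278,190,.85],(0,1)); m,rm=fit(m,[660,279,172,.85],(0,1))
    print(nm,c[:2],abs(rc).max(),m[:2],abs(rm).max(),"need +y",loc(c,m))
```

```text
top [597.4 275.6] 0.7361411930733652 [655.4 276.8] 0.5338267247249888 need +y 0.3234596361709443
scene [603.6 277.5] 1.4758769032399641 [657.9 282.5] 0.10636621854251871 need +y 4.210790489003743
sceneP [598.7 278.5] 0.16911950679747179 [657.9 282.5] 0.10636621854251871 need +y 3.1089379784181848
both [599.8 277.1] 2.3617805607199784 [656.5 278.6] 1.9179918568226526 need +y 0.6105383547279856
```

Run:
```python
from h import *
import cv2
np.set_printoptions(precision=1,suppress=True)
S=env.calibration("scene")
im=cv2.imread("pics/s10f.png"); h=cv2.cvtColor(im,cv2.COLOR_BGR2HSV)
m=(cv2.inRange(h,(0,150,60),(8,255,255))|cv2.inRange(h,(172,150,60),(180,255,255))); m[:270]=0;m[310:]=0;m[:,:440]=0;m[:,480:]=0
for r in range(275,300):
    c=np.where(m[r])[0]
    if len(c): print(r,c.min(),c.max(),end="; ")
print()
for y in (278.5,280,282): print(y,proj(S,place([660,y,172,.85],[[-18,0,10],[-18,0,7],[0,0,14],[10,0,0]])).ravel())
cv2.imwrite("pics/s10m.png",cv2.resize(im[270:305,440:480],None,fx=15,fy=15,interpolation=cv2.INTER_NEAREST))
```

```text
279 458 459; 280 457 460; 281 457 460; 282 457 460; 283 456 460; 284 455 460; 285 455 462; 286 455 463; 287 455 463; 288 455 463; 289 455 462; 290 455 462; 291 455 463; 292 455 462; 293 455 462; 
278.5 [457.7 280.5 457.2 281.1 458.8 286.8 457.  293.5]
280 [458.3 280.6 457.9 281.2 459.5 286.9 457.7 293.6]
282 [459.2 280.8 458.8 281.4 460.4 287.1 458.6 293.8]
```

View pics/s10m.png

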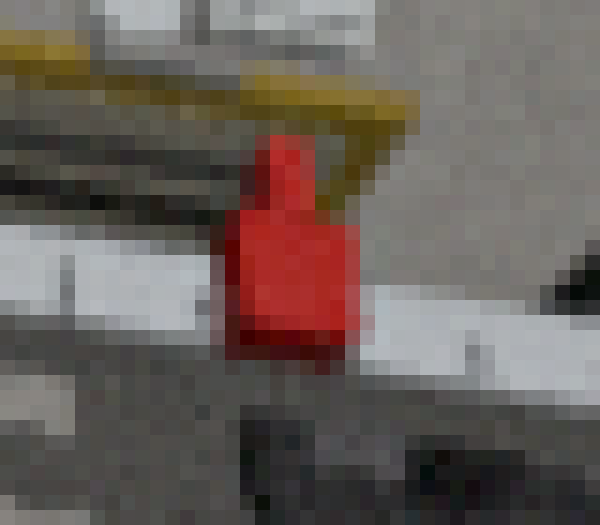

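Run:
```python
from workcell import env
st=env.state(); print(st["time_s"],st["force"]); print(env.job_done())
```

```text
15.6 [ 0.95293512  0.63490737 -0.76650977]
the job is handed in; nothing more can be done
None
```

The yellow carrier is hanging on its own in front of the red pointer, and I handed the job in at 15.6 s with the arm clear of everything. I took it from the rack, hooked it over the green end at about rail y −130 mm, and slid it along the rail with the hook kept in contact. I then let go and backed the arm away. The blue carrier is still standing in its slot, and the turquoise look-alikes were not touched.

**Centring:**
- **Top and wrist cameras:** they put the carrier 0.3 mm and 0.9 mm short of the pointer (towards −y).
- **Scene camera:** my first measurement gave 3–4 mm short, from coarse corner picks on a few pixels. Measuring the pointer's nose and body again gave roughly 1 mm, so I left the carrier where it was.
- **Last correction:** a final 0.9 mm move did little, because friction took up most of it.

**Forces:** the last readings I saw after each move stayed at about 10 N or less.

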